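Set a ratchet feed wheel back one notch

ROBOT

A 6-joint arm with a two-finger parallel gripper is mounted at the origin on a cart in front of the work surface, level with it; the furniture and walls round the work are solid. World frame = base frame: x ahead of the robot, y to its left, z up, the work surface at z = 0. Lengths are in m, angles in degrees, forces in N, time in s.
With the tool pointing down it reaches from about 0.375 to 0.75 m from the base axis. Payload 9 kg.
Tool frame: the origin (TCP) lies where the fingers leave the gripper's body, on its centre line; the fingertips stand 73 mm ahead of it and the grasp point (between the pads) lies 54 mm ahead of it (robot.tip_reach is the distance from the TCP to the fingertips, in m); z points along the fingers, y is the line along which they close (so a half turn about z gives the same grasp; the last joint's range is limited). The gripper opens to 85 mm and grips with 20 to 120 N. Pads are 22 mm wide; open, the fingers measure 114 mm over their backs; the gripper's body (76 mm by 85 mm) begins 54 mm behind the grasp point. The pads swing forward as they close: fully open they stand 13 mm farther back than shut.
Start: joints at [-87.302, 5.964, 5.575, 89.605, 0, 77.527], TCP at [0.157, -0.579, 0.304] pointing down, gripper open.
Joint ranges: [-171.21, 171.21], [-48.23, 106.86], [-62.78, 66.21], [-105.2, 120.99], [-86.42, 89.51], [-180, 180]. Speed limits (degrees/s): [127.2, 127.2, 147.25, 180, 180, 180].

INTERFACE

Orientations are given as [roll, pitch, yaw] about the fixed x, y, z axes, in that order (R = Rz(yaw) Ry(pitch) Rx(roll)).
In Python, from plant import robot gives the robot as it stands. Calls block until the motion is done:
- robot.move_pose(position, orientation): joint-space move of the TCP to a pose.
- robot.line_to(position, vel=0.15, rotation=None, guard=None): straight line of the TCP; rotation=None keeps the orientation; vel is the mean speed in m/s. With guard (N) it stops when the force on the tool has changed by that much, and returns True; else False.
- robot.goto_joints(angles): joint-space move.
- robot.set_gripper(opening): finger opening in m; the grip force is fixed at half the most; returns when the fingers have stopped.
- robot.pause(seconds).
- robot.ik(position, orientation): joint angles nearest the present ones, or None.
- robot.observe(): the state.
- robot.grab_frame(name): name is "side" or "top"; returns the picture (384x512x3 uint8, blue, green, red); there is no depth.
- robot.get_calibration(name): a dict with "vertical_fov" (degrees; the focal length in pixels is half the picture's height over the tangent of half this angle, whatever the lens; pixels are square), "cx", "cy" (the principal point, pixels), "rvec" (rotation vector, rad) and "tvec" (3), from world to camera coordinates, as OpenCV has them. Camera axes: x right, y down, z forward; pixel columns grow to the right and rows downward; lengths in m; the calibration is good to about 2 mm. A picture is of the moment at which its call begins. get_calibration takes no time and is no camera call.
A pose or a line that the arm cannot do raises robot.IKError and nothing moves.
- robot.job_done(): hands the job in; it is judged then, once.
The state is a dict: "time": time; "q": joint angles; "qvel": joint speeds; "joint_torque": joint torques, N m; "tool_pos": TCP position; "tcp_rot": TCP orientation; "ft_force": force on the tool from outside, world axes, zero at the start; "torque": the same for the moment, N m; "gripper_width": finger opening in m; "gripper_force": force on a finger pad.
Only numpy, scipy, OpenCV 4.12 (cv2) and the standard library are available. Lean on these libraries where they do the work, as an engineer would, in place of code of your own. Each camera call takes 0.05 s, during which the arm holds its last target. There are 200 camera calls.

TASK

The ratchet feed wheel on the bench has been fed one notch too far. With the fingertips only, lift its pawl clear of the teeth by pushing over the upright lever with the yellow knob, push the wheel one notch backward (its top towards the pawl's pivot, the way the pawl was blocking), then push the lever back so that the pawl is fully home in the next tooth gap. Do not pinch or force the mechanism, and do not lift or shift the tin, the tape roll or the battery cell lying beside it.

Things in the scene. Friction and masses are not known exactly. Their poses are not given: they have to be found in the camera images.
- feeder: Stand screwed to the bench, placed and turned differently each time: blue base 130 x 200 x 8 mm, bearing plates at x = -28..-22 and 22..28 mm (tops 120 mm high), pawl post 22 mm wide at x = -25, y = 55 mm (top 151 mm high). Origin: underside, straight below the axle (base centre is at y = +10 mm). z up; axle along its x; y points from the axle to the pawl's pivot side.
- axle (a point): Point on the wheel's axle, 95 mm above the bench, straight above the feeder's origin. Steel toothed wheel (12 mm thick, tip radius 52 mm, root 42 mm, ten saw teeth) at feeder x = -39 mm, rubber roller 64 mm in diameter between the bearing plates, five-arm star handle at x = +42 mm: one piece, turning together.
- feed_wheel (a joint): Turn of the wheel, rad, growing backward (its top moves to the feeder's +y). One notch = 0.628 (36 degrees). Starts at -0.14 to -0.03; with the pawl home, backward turning is blocked at 0. One notch on, the pawl can go home with the wheel anywhere from about 0.42 to 0.63. Friction (0.09 N m, about 1.5 N at a knob) keeps it where it is left.
- red_knob (a point): Centre of the red ball (18 mm) on the star handle's uppermost arm; 68 mm from the axle, feeder x = +42 mm; turns with the wheel. Arms are 10 mm thick and 72 degrees apart, the other four balls black. At wheel angle 0 it stands 18 degrees off the top on the feeder's -y side; one notch takes it to 18 degrees on the +y side. Push ball or arm to +y to turn the wheel backward.
- pawl (a joint): Angle of the pawl in rad: 0 = fully home (nose down between two teeth, lever upright), stop at 0.90. The nose is clear of the teeth above 0.25. A stiff hinge (0.06 N m, 1.2 N at the yellow knob) leaves it where it is put: it does not fall back by itself.
- pawl_pivot (a point): Pivot of the pawl, fixed to the stand: feeder x = -39, y = +55 mm, 145 mm above the bench; its axis runs along the feeder's x. The nose reaches 55 mm from it in the feeder's -y direction, onto the top of the toothed wheel.
- lever_knob (a point): Centre of the yellow ball (18 mm diameter) on the pawl's thumb lever (bar 11 x 7 mm), 50 mm straight above the pivot when the pawl is home, so 195 mm above the bench. Pushing it to the feeder's +y tips the lever over and lifts the pawl; pushing it back to -y lowers the pawl.
- cot_tin: Bystander: white round tin, 68 mm diameter, 34 mm high, loose beside the stand. Origin: centre of its underside. Leave alone.
- tape: Bystander: roll of amber tape lying flat, 68 x 74 x 12 mm, loose. Origin: underside. Leave alone.
- cell: Bystander: flat yellow and silver pouch cell, 67 x 93 x 7 mm, loose. Origin: underside. Leave alone.

How it is judged (in metres and radians):
On the way, in this order (a step that is already met when the one before it is completed fails the run):
1. the pawl is lifted clear of the teeth (0.25 rad) while the wheel is still in its first notch (value of joint pawl above 0.25 rad and value of joint feed_wheel between -0.3 and 0.1 rad), for 0.1 s.
2. the wheel is pushed backward with the pawl still lifted (value of joint feed_wheel above 0.35 rad and value of joint pawl above 0.2 rad), for 0.1 s.
At the end, for the whole second after the job is handed in: The wheel stands one notch (0.628 rad) back from its first tooth gap: its angle is between 0.38 and 0.67 rad, the pawl is home in the gap (below 0.07 rad), and both are at rest (value of joint pawl below 0.07 rad and value of joint feed_wheel between 0.38 and 0.67 rad and velocity of joint pawl between -0.05 and 0.05 rad/s and velocity of joint feed_wheel between -0.05 and 0.05 rad/s); the robot touches nothing.
It fails at once if the tin is lifted or shifted by more than 20 mm (distance of cot_tin from where it was at the start of the episode above 0.02 m).
It fails at once if the tape roll is lifted or shifted by more than 20 mm (distance of tape from where it was at the start of the episode above 0.02 m).
It fails at once if the battery cell is lifted or shifted by more than 20 mm (distance of cell from where it was at the start of the episode above 0.02 m).
It fails at once if the mechanism is forced or pinched (more than 40 N from the fingers) (contact force between the fingers and feeder above 40 N).
It also fails if it takes over 54 s, if anything falls off the work surface, if the arm or the gripper's body presses on something with over 40 N, if the wrist force passes 120 N, or if a joint passes its speed limit or range.

## Working session

There is one attempt and no reset: what is moved stays moved. The work goes in short steps, each a Python script; the robot and the scene stay as the last script left them, time stands still between calls to the robot, and variables do not carry over. Pictures are saved under pics/ and viewed, at most 10 in all, crops included, and the job is handed in when it is done.

```bash
mkdir -p pics; ls
python3 - <<'E'
from plant import robot
import cv2
for n in("side","top"):
    cv2.imwrite(f"pics/{n}0.png",robot.grab_frame(n)); print(n,robot.get_calibration(n))
print(robot.observe())
E
```

```text
pics
side {'vertical_fov': 46.13168269406179, 'cx': 257.03725767527555, 'cy': 189.76914232333772, 'rvec': array([ 2.21939847, -0.28331851,  0.11778257]), 'tvec': array([-0.57075119,  0.25584261,  0.9574369 ])}
top {'vertical_fov': 48.61580491474062, 'cx': 251.364564052358, 'cy': 191.02829425537485, 'rvec': array([ 2.15907646, -2.2159967 ,  0.06393798]), 'tvec': array([0.0576704 , 0.60847737, 1.11255786])}
{'time': 0.1, 'q': array([-8.73004095e+01,  5.99627037e+00,  5.53251396e+00,  8.96050478e+01,
        3.23871256e-05,  7.75275857e+01]), 'qvel': array([-0.07455433, -0.13242741,  0.13406036, -0.01250885,  0.05674792,
       -0.00254719]), 'joint_torque': array([ 6.68366891e-03, -5.58208895e+01,  5.04716563e+01,  1.32658827e-02,
       -1.70152498e-04,  3.72742306e-06]), 'tool_pos': array([ 0.15703863, -0.57886669,  0.30319866]), 'tcp_rot': array([-1.79932827e+02, -1.48912255e-02,  1.51719960e+01]), 'ft_force': array([-0.35504711,  0.01293762, -0.21220901]), 'torque': array([0.00820253, 0.02758381, 0.03645258]), 'gripper_force': 0.0, 'gripper_width': 0.08525344173688604}
```

View pics/side0.png

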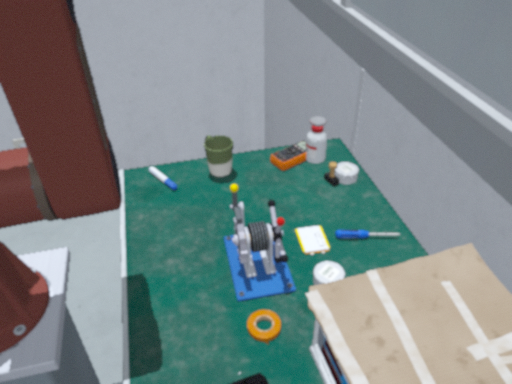

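View pics/top0.png

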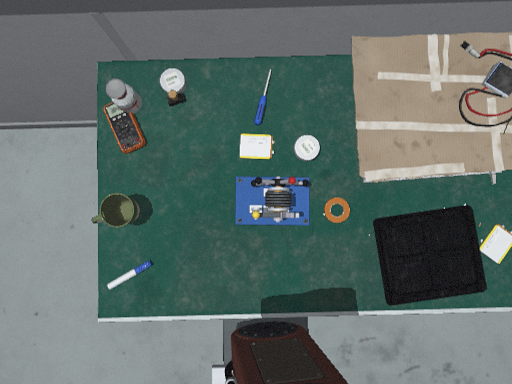

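The side view shows the yellow knob at about (234,188) and the red at (281,221). In the top view they are at about (256,215) and (292,181), and the blue base spans (236..310, 177..226). The feeder's +y points left in the top picture (world +y), and its +x points away from the robot.

```bash
cat > h.py <<'E'
from plant import robot
import numpy as np, cv2
def cal(n,h=384):
    c=robot.get_calibration(n); f=h/2/np.tan(np.radians(c["vertical_fov"]/2))
    K=np.array([[f,0,c["cx"]],[0,f,c["cy"]],[0,0,1]]); R=cv2.Rodrigues(c["rvec"])[0]
    return K,R,np.asarray(c["tvec"]).reshape(3)
def plane(n,uv,z):
    K,R,t=cal(n); o=-R.T@t; d=R.T@np.linalg.inv(K)@np.array([*uv,1.]); return o+d*(z-o[2])/d[2]
def tri(a,b):
    P=[np.c_[K@R,K@t] for K,R,t in (cal("side"),cal("top"))]
    X=cv2.triangulatePoints(P[0],P[1],np.array(a,float),np.array(b,float))[:,0]; X=X[:3]/X[3]
    e=[(p@[*X,1])[:2]/(p@[*X,1])[2]-q for p,q in zip(P,(a,b))]
    return X,np.round(np.r_[e[0],e[1]],1)
RNG={"y":((22,120,110),(34,255,255)),"r":((0,150,90),(5,255,255)),"b":((105,120,60),(125,255,255))}
def blob(img,c,roi):
    x0,y0,x1,y1=roi; m=np.zeros(img.shape[:2],np.uint8)
    m[y0:y1,x0:x1]=cv2.inRange(cv2.cvtColor(img,cv2.COLOR_BGR2HSV),*map(np.array,RNG[c]))[y0:y1,x0:x1]
    n,l,s,ce=cv2.connectedComponentsWithStats(m); i=1+np.argmax(s[1:,4]); return ce[i],s[i],m
E
python3 - <<'E'
from h import *
s=cv2.imread("pics/side0.png");t=cv2.imread("pics/top0.png")
ys,yt=blob(s,"y",(222,176,246,200)),blob(t,"y",(244,204,268,224))
rs,rt=blob(s,"r",(268,210,294,232)),blob(t,"r",(282,172,302,190))
for a,b in((ys,yt),(rs,rt)): print(a[0],a[1],b[0],b[1],tri(a[0],b[0]))
m=blob(t,"b",(225,168,320,234))[2]; c=max(cv2.findContours(m,0,1)[0],key=len)
allp=cv2.findNonZero(m); r=cv2.minAreaRect(c);print(r)
P=np.array([plane("top",p,.008) for p in cv2.boxPoints(r)]);print(P,P.mean(0),np.linalg.norm(P-np.roll(P,1,0),axis=1))
cv2.imwrite("pics/z.png",np.hstack([cv2.resize(s[170:290,215:305],None,fx=4,fy=4,interpolation=2),cv2.resize(t[165:240,225:325],(400,480),interpolation=2)]))
E
```

```text
[233.5        187.44827586] [230 184   8   9  58] [255.5 214. ] [252 211   8   7  44] (array([0.54753956, 0.03322756, 0.19356493]), array([-0.2,  0. ,  0. , -0.2]))
[280.33333333 220.66666667] [278 218   6   7  33] [291.5        179.94117647] [289 177   6   7  34] (array([ 0.62613693, -0.05363811,  0.15517588]), array([-0.6,  0.1,  0.1, -0.6]))
((272.1991271972656, 200.55690002441406), (74.22197723388672, 47.99431610107422), 0.8814040422439575)
[[ 0.52330812  0.08866108  0.008     ]
 [ 0.65217971  0.08365107  0.008     ]
 [ 0.64383001 -0.11604833  0.008     ]
 [ 0.51514711 -0.10964405  0.008     ]] [ 0.58361624 -0.01334506  0.008     ] [0.19847299 0.12896894 0.19987388 0.12884216]
```

View pics/z.png

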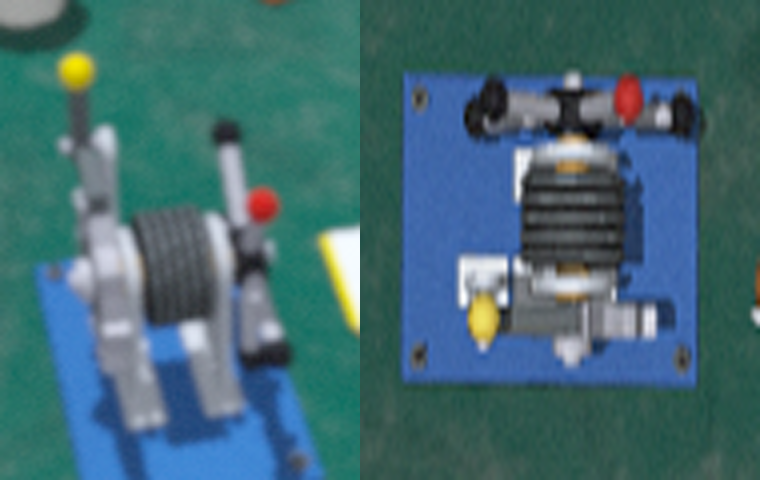

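The base rectangle gives yaw ≈ -2.4° and origin ≈ (0.583, -0.023), which agrees with the yellow knob to within 1 mm. The red knob is about 25° off the top on -y, so the wheel starts at about -0.13. Next I push the lever.

```bash
cat >> h.py <<'E'
O=np.array([.5835,-.0233]); A=np.radians(-2.4); X=np.array([np.cos(A),np.sin(A)]); Y=np.array([-X[1],X[0]])
def W(fx,fy,tipz):  # feeder mm, tip height mm -> TCP
    return [*(O+X*fx/1e3+Y*fy/1e3),tipz/1e3+robot.tip_reach]
def look(tag):
    s,t=robot.grab_frame("side"),robot.grab_frame("top")
    cv2.imwrite(f"pics/{tag}.png",np.hstack([cv2.resize(s[150:290,200:320],(411,480),interpolation=2),cv2.resize(t[165:240,225:325],(380,480),interpolation=2)])[:, :800])
def st(): o=robot.observe(); print(round(o["time"],1),o["tool_pos"].round(4),o["ft_force"].round(1))
E
python3 - <<'E'
from h import *
print(tri((308,292),(362,182)))
robot.set_gripper(0)
p=W(-39,25,260)
c=[y for y in(87.6,-92.4) if robot.ik(p,[180,0,y]) is not None]
j=[robot.ik(p,[180,0,y]) for y in c]; print(c,j)
for d in([.03,-.43,.36],[.43,-.03,.36]):
    robot.move_pose(d,[180,0,15 if d[0]<.1 else 87.6])
robot.move_pose(p,[180,0,87.6]); st()
robot.line_to(W(-39,25,181),vel=.08); st()
look("a")
E
```

```text
(array([ 0.62352173, -0.22592825,  0.1310446 ]), array([-3. ,  0.4,  0.5, -2.5]))
[87.6, -92.4] [array([-13.39369141,  -3.07264196,  -0.61285625,  92.45978571,
         0.        ,  79.00630859]), array([ -13.39369141,   -3.07264196,   -0.61285625,   92.45978571,
          0.        , -100.99369141])]
4.3 [0.5456 0.0028 0.3319] [-1.3 -0.8  0.5]
5.4 [0.5459 0.0032 0.2543] [-0.1  1.  -0.5]
```

View pics/a.png

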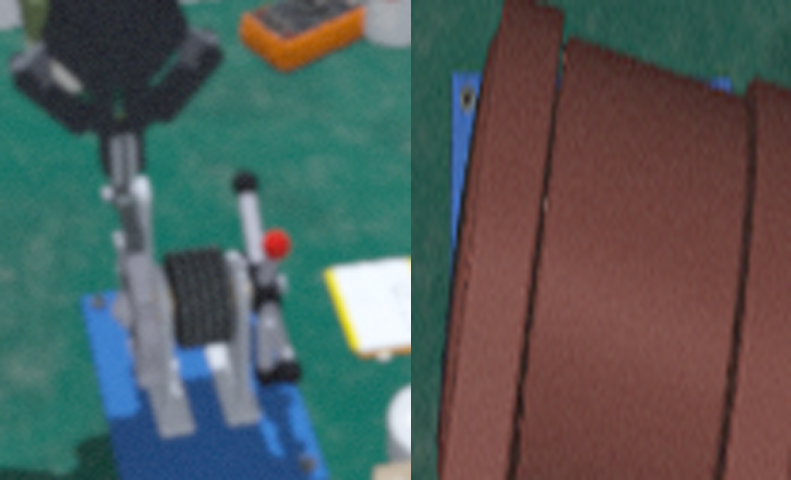

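The closed fingers stand in front of the lever at about (125,160), clear of the mechanism, and they hide the yellow knob. Now push.

Run:
```python
from h import *
print(robot.line_to(W(-39,62,181),vel=.03,guard=12)); st(); robot.pause(.2)
robot.line_to(W(-39,45,181),vel=.08)
robot.line_to(W(-39,40,260),vel=.1); st()
robot.line_to(W(42,-64,260),vel=.15)
robot.line_to(W(42,-64,142),vel=.1); st()
look("b")
s=robot.grab_frame("side");b=blob(s,"y",(205,160,260,220));print(b[:2])
# ray through knob meets plane of feeder x=-39
K,R,t=cal("side");o=-R.T@t;d=R.T@np.linalg.inv(K)@np.array([*b[0],1.])
n=np.r_[X,0];q=np.r_[O-.039*X,0];k=o+d*((q-o)@n)/(d@n);v=k-np.r_[q[:2]+.055*Y,.145];print(v@np.r_[Y,0],v[2],np.arctan2(v[:2]@Y,v[2]))
```

```text
False
6.9 [0.5472 0.0403 0.2537] [-0.6 -0.6 -0.5]
8.4 [0.5461 0.0184 0.3319] [-0.9 -0.4  0.3]
10.8 [ 0.6231 -0.0891  0.2155] [-0.1 -0.3 -0.4]
(array([231.5 , 182.35]), array([228, 178,   8,   9,  60], dtype=int32))
0.019480903670254575 0.04800336073410086 0.38551674396925784
```

View pics/b.png

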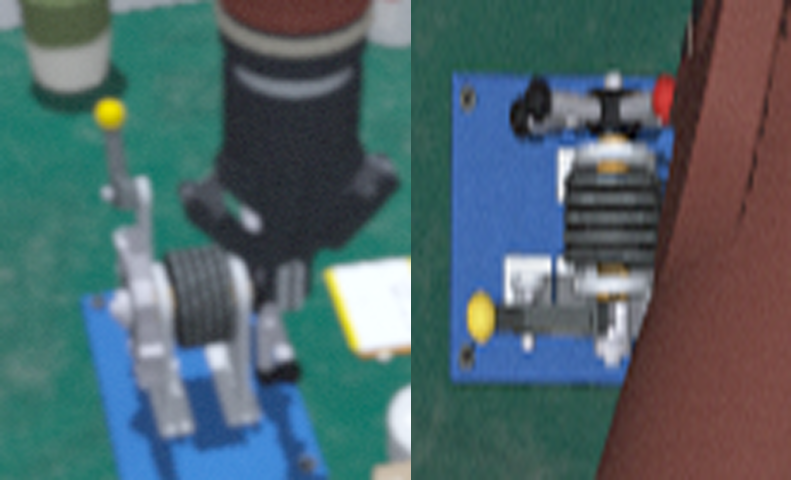

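The lever is tipped over and the yellow knob now sits at (231.5,182). The gripper is behind the red knob on -y. I'll cross-check the pawl angle using both views, then push the wheel.

```bash
cat >> h.py <<'E'
def fd(p): d=p[:2]-O; return np.round([d@X*1e3,d@Y*1e3,p[2]*1e3],1)
E
python3 - <<'E'
from h import *
k=fd(tri((231.5,182.35),blob(robot.grab_frame("top"),"y",(232,200,262,228))[0])[0]); print(k,"pawl",np.arctan2(k[1]-55,k[2]-145))
if np.arctan2(k[1]-55,k[2]-145)>.32:
    print(robot.line_to(W(42,-8,142),vel=.03,guard=12)); st(); robot.pause(.3)
    robot.line_to(W(42,-25,142),vel=.08); robot.line_to(W(42,-70,230),vel=.15)
    look("c"); s=robot.grab_frame("side"); b=blob(s,"r",(255,195,300,235)); print(b[:2])
    K,R,t=cal("side");o=-R.T@t;d=R.T@np.linalg.inv(K)@np.array([*b[0],1.])
    n=np.r_[X,0];q=np.r_[O+.042*X,0];p=fd(o+d*((q-o)@n)/(d@n)); print(p,"wheel",np.arctan2(p[1],p[2]-95)+np.radians(18))
    b=blob(robot.grab_frame("top"),"r",(262,165,300,195));print(b[:2])
E
```

```text
[-38.5  83.5 186.2] pawl 0.605165923565006
False
13.0 [ 0.6251 -0.0331  0.2145] [ 0.5 -0.9 -0.2]
(array([275.175, 205.9  ]), array([272, 203,   7,   7,  40], dtype=int32))
[ 42.    4.9 168.3] wheel 0.38090852293941524
(array([273.94736842, 179.92105263]), array([271, 177,   7,   7,  38], dtype=int32))
```

View pics/c.png

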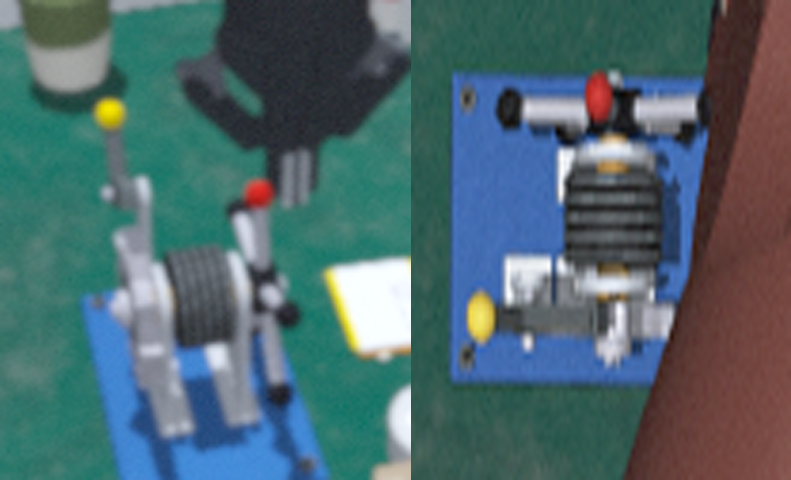

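The red knob is now just past the top, at (275,206) in the side view and (274,180) in the top view. The pawl is still lifted. I'll triangulate the wheel angle.

Run:
```python
from h import *
x,e=tri((275.175,205.9),(273.947,179.92));p=fd(x);print(p,e,"wheel",np.arctan2(p[1],p[2]-95)+np.radians(18))
x=plane("top",(273.947,179.92),.162);p=fd(x);print(p,np.arcsin(p[1]/68)+np.radians(18))
x=plane("top",(291.5,179.94),.156);p=fd(x);print(p,np.arcsin(p[1]/68)+np.radians(18))
```

```text
[ 42.8  12.9 161.4] [-0.6  0.1  0.1 -0.6] wheel 0.5060460377911742
[ 41.3  13.2 162. ] 0.5095171730584127
[ 42.5 -28.2 156. ] -0.11346029179135908
```

Wheel angle is 0.507, which is inside the window. Next I push the lever back home.

Run:
```python
from h import *
robot.line_to(W(42,-70,265),vel=.2); robot.line_to(W(-39,125,265),vel=.2)
robot.line_to(W(-39,122,176),vel=.1); st()
print(robot.line_to(W(-39,80,176),vel=.04,guard=12)); st()
print(robot.line_to(W(-39,71,176),vel=.015,guard=9)); st()
print(fd(robot.observe()["tool_pos"]))
robot.line_to(W(-39,110,176),vel=.08); robot.line_to(W(-39,135,265),vel=.15)
robot.move_pose([.43,.15,.36],[180,0,87.6]); st()
s,t=robot.grab_frame("side"),robot.grab_frame("top"); look("d")
for c,a,b in(("y",(205,160,260,220),(232,200,270,228)),("r",(255,195,300,235),(262,165,300,195))):
    try:
        u,v=blob(s,c,a)[:2],blob(t,c,b)[:2]; x,e=tri(u[0],v[0]);p=fd(x);print(u[0],v[0],p,e)
        print("pawl",np.arctan2(p[1]-55,p[2]-145)) if c=="y" else print("wheel",np.arctan2(p[1],p[2]-95)+np.radians(18))
    except Exception as x: print(c,x)
```

```text
17.2 [0.55   0.1002 0.2494] [-0.7  0.1  0.4]
False
18.4 [0.5477 0.0582 0.2484] [ 0.   0.1 -0.4]
True
19.0 [0.5476 0.0514 0.2486] [0.5 2.6 3.3]
[-39.   73.1 248.6]
20.9 [0.4298 0.15   0.3594] [ 0.8 -0.  -0.1]
[233.66666667 187.43859649] [255.57777778 214.04444444] [-38.2  54.8 193.7] [-0.3  0.   0.  -0.3]
pawl -0.004106753093169216
[275.025 206.175] [273.92105263 179.94736842] [ 42.6  13.  160.6] [-0.5  0.1  0.1 -0.5]
wheel 0.5097952962328735
```

View pics/d.png

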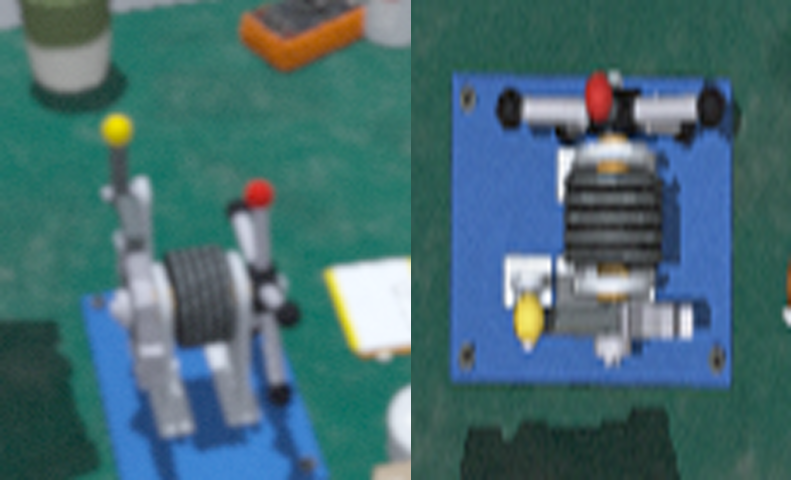

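The lever is upright again, with the yellow knob at (233.7,187.4), the same pixel as at the start. The red knob is past the top and the robot is clear.

```bash
python3 -c "
from plant import robot
robot.pause(.3); print(robot.job_done())"
```

```text
the job is handed in; nothing more can be done
None
```

The job is handed in: by camera, the wheel stands one notch back at about 0.51 rad, the pawl is home at about 0 rad, and the arm is clear of the stand; the judge's result was not shown.

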